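Slide a rack of open vials round the bench clutter into the autosampler bay

TASK

Slide the rack of open vials along the bench, round the tip box and between it, the sample tray and the tube block without touching any of them, and push it gently (never harder than about 18 N) endwise into the autosampler's rack bay until the sprung catch snaps out behind it and holds it; then let go and move clear. The vials are full and uncapped: keep the rack flat on the bench, do not touch the vials, and leave everything else where it stands.

Things in the scene. Friction and masses are not known exactly. Their poses are not given: they have to be found in the camera images.
- rack: the thing to move: white plastic vial rack, upright-sided block 86 mm (its x) by 128 mm (its y) by 44 mm high, too wide to grip, about 0.4 kg with vials (a quarter more or less), friction on the bench about 0.6. Origin: centre of its underside. Its y axis starts within 0.3 rad of the bay's +y and it enters the bay +y end first. Push its sides 26 to 42 mm above the bench; two spread fingertips square it up.
- vials: the 24 uncapped glass vials fixed in the rack, 15 mm across, standing from 44 to 60 mm above the rack's underside, 6 mm in from its sides. Same origin and axes as the rack. Not to be touched.
- sampler: autosampler: white housing 300 mm wide (its x), 200 mm deep, 150 mm high, needle arm parked on top (to 250 mm). Origin: on the bench, on the rack bay's centre line, 205 mm before the housing's front. The bay runs along its +y (world +y within 0.10 rad), open above and at the mouth, no floor (the rack slides on the bench), back wall with a sprung buffer, spring catch in the +x rail.
- bay_mouth (a point): fixed on the sampler, on the bench, 30 mm before its origin: the tip of the bay's flared mouth. Two aluminium rails 22 mm high, 89 mm apart (1.5 mm play each side of the rack), their mouths flaring 14 mm wider each side over the first 24 mm. The bay is screwed on through slots and really stands 0 to 30 mm further along +y than this point; that shift is not measured.
- rack_seat (a point): fixed on the sampler, on the bay's centre line, 82 mm past its origin: where the held rack's centre would be with the bay at shift 0. The true place is 0 to 30 mm further along +y, so it has to be found by feel. The catch's square holding face is 64 mm before the held rack's centre, the buffer is met 6 mm before the catch snaps, and its hard stop comes 2.5 mm after.
- buffer (a joint): how far the sprung buffer at the back of the bay is pushed in, m: 0 free, 0.006 when the rack's -y end just passes the catch, 0.0085 hard against its stop. Spring: 1 N at 0 and 1 N more per mm. It pushes the rack back out unless the catch holds it.
- catch (a joint): how far the spring catch in the +x rail is pushed back into the rail, m: 0 fully out (7 mm proud), 0.004 to 0.007 while the rack's side slides along it, back to 0 when the rack's -y end has passed. Spring 0.6 to 2 N. Rails and catch lie below 22 mm. Pushing the rack past it and onto the buffer takes 9 to 14 N in all; the push drops a little as it snaps.
- tip_box: obstacle: box of pipette tips, grey base and clear lid, 85 mm (its x) by 125 mm (its y) by 58 mm high, on the robot's (-x) side of the way, between the rack's start and the bay in y (30 mm or more ahead of the rack). A rack centred on the bay's centre line, extended back towards -y, has about 25 mm to spare from it and from the tray and block on the other side. Origin: centre of its underside.
- tray: obstacle: open red sample tray, 80 mm (its x) by 160 mm (its y) by 34 mm high, with a few capped tubes lying in it, on the far side of the way. Origin: centre of its underside.
- tube_block: obstacle: white foam block full of small tubes, 80 mm (its x) by 160 mm (its y), 50 mm high over the tubes, on the far side of the way (it and the tray may have changed places). Origin: centre of its underside.
- bottle_clear: bystander: clear bottle with blue cap, 66 mm across, 130 mm high. Origin: centre of its underside.
- bottle_amber: bystander: amber bottle with black cap, 60 mm across, 120 mm high. Origin: centre of its underside.
- beaker: bystander: glass beaker, 60 mm across, 75 mm high. Origin: centre of its underside.
- timer: bystander: white bench timer, 60 by 70 by 18 mm. Origin: centre of its underside.
- marker: bystander: white marker pen with a grey cap, lying flat, 120 mm long (its x), 11 mm thick. Origin: centre of its underside.
There are look-alikes about, which are no part of the job. Leave any red look-alike of the rack alone.

How it is judged:
By the outcome, as a careful person would: the job done as asked, in the order asked, and still so for the second after the job is handed in, with the robot touching nothing.
It also fails if it takes over 72 s, if anything falls off the work surface, if the arm or the gripper's body presses on something with over 40 N, if the wrist force passes 120 N, or if a joint passes its speed limit or range.

ROBOT

A 6-joint arm with a two-finger parallel gripper is mounted at the origin on the work surface. World frame = base frame: x ahead of the robot, y to its left, z up, the work surface at z = 0. Lengths are in m, angles in degrees, forces in N, time in s.
With the tool pointing down it reaches from about 0.35 to 0.875 m from the base axis. Payload 4.2 kg.
Tool frame: the origin (TCP) lies on the centre line of the jaws, within the pads' length; the fingertips stand 25 mm ahead of it and the grasp point (between the pads) lies 6 mm ahead of it; z points along the fingers, y is the line along which they close (so a half turn about z gives the same grasp; the last joint's range is limited). The gripper opens to 87 mm and grips with 3 to 60 N. Pads are 19 mm wide; open, the fingers measure 117 mm over their backs; the gripper's body (75 mm by 190 mm) begins 51 mm behind the grasp point.
Start: joints at [-60.126, 22.042, 0.453, 0, -68.411, -14.817], TCP at [0.162, -0.604, 0.248] pointing down, gripper open.
Joint ranges: [-179.83, 179.83], [-69.29, 118.12], [-61.27, 80.66], [-181.25, 117.63], [-171.15, -9.14], [-177.46, 177.46]. Speed limits (degrees/s): [159.86, 159.86, 180, 180, 180, 180].

INTERFACE

Orientations are given as a 3x3 rotation matrix whose columns are the frame's x, y, z axes.
In Python, from station import r gives the robot as it stands.
- The arm moves only by the tool move_arm, never from a script. Its argument "series" is a list of rows, each an object with "grip": the opening, from 0 (shut) to 1 (fully open); "xyz": the shift along the tool's x, y, z in mm, a list of three; "angular": the turn, a rotation vector about the tool's x, y, z in rad, a list of three. A call has 1 to 10 rows; each row is the pose to reach, as a shift and turn from the pose commanded when the call began, along the tool's axes at that moment; what a row does not reach only later rows make up. A row lasts 1/10 s, in which the tool goes at most 50 mm and 8.59 degrees, less where a joint would pass 70% of its speed; a pose out of reach is approached as far as the arm can. A call with a gripper value outside its range is refused whole. The fingers move at their own pace and stop on an object; the grip force is fixed at half the most. Time passes only in rows, so rows that repeat a pose let the fingers close. It gives the time, the measured TCP pose, the force, the opening and the grip force at its end, in the units of the state.
- r.sense(): the state, without advancing time (a new reading comes with each control period).
- r.capture(name): name is "side" or "top"; returns a dict with "img" (400x640x3 uint8, red, green, blue), "camera_matrix" (3x3 intrinsics, pixels), "rvec" (rotation vector, rad) and "tvec" (3), from world to camera coordinates, as OpenCV has them. Camera axes: x right, y down, z forward; pixel columns grow to the right and rows downward; lengths in m; the calibration is good to about 2 mm. A picture is of the moment at which its call begins. There is no depth.
- r.finish_job(): hands the job in; it is judged then, once.
The state is a dict: "time_s": time; "joints": joint angles; "joint_velocities": joint speeds; "effort": joint torques, N m; "tcp_pos": TCP position; "ee_rot": TCP orientation; "wrist_force": force on the tool from outside, world axes, zero at the start; "moment": the same for the moment, N m; "gripper_width": opening from 0.0 (shut) to 1.0 (fully open); "gripper_force": force on a finger pad.
Only numpy, scipy, OpenCV 4.12 (cv2) and the standard library are available. Lean on these libraries where they do the work, as an engineer would, in place of code of your own. Each camera call takes 0.05 s, during which the arm holds its last target. There are 200 camera calls.

## Working session

There is one attempt and no reset: what is moved stays moved. The work goes in short steps, Python scripts to look and compute and a tool call to move; the robot and the scene stay as the last step left them, time stands still between calls to the robot, and variables do not carry over. Pictures are saved under pics/ and viewed, at most 10 in all, crops included, and the job is handed in when it is done.

Besides the shell and the picture viewer there is one more tool, called after "Emit:" as name(argument=value, ...) on one line, values as JSON. move_arm: Moves the arm, as the interface text tells. Its arguments: {"type":"object","properties":{"series":{"type":"array"}},"required":["series"]}

```bash
ls; mkdir -p pics; python3 - <<'E'
from station import r
import cv2,json,numpy as np
for n in("top","side"):
    c=r.capture(n); cv2.imwrite(f"pics/{n}0.png",c["img"][:,:,::-1])
    np.savez(f"{n}0.npz",**c)
    R=cv2.Rodrigues(np.array(c["rvec"]))[0]
    print(n,np.round(c["camera_matrix"],1).tolist(),"pos",np.round(-R.T@np.array(c["tvec"]).ravel(),3),np.round(R,2).tolist())
s=r.sense();print(s)
E
```

```text
pics
top [[517.1, 0.0, 323.2], [0.0, 517.1, 199.0], [0.0, 0.0, 1.0]] pos [ 0.35  -0.169  1.377] [[-0.03, -1.0, -0.01], [-0.99, 0.03, -0.13], [0.13, 0.0, -0.99]]
side [[373.3, 0.0, 315.6], [0.0, 373.3, 196.3], [0.0, 0.0, 1.0]] pos [0.367 0.704 0.85 ] [[-0.99, -0.17, -0.0], [-0.11, 0.67, -0.74], [0.12, -0.73, -0.67]]
{'time_s': 0.1, 'joints': array([-6.01250180e+01,  2.20878416e+01,  3.88158740e-01, -2.59062257e-02,
       -6.84110505e+01, -1.48176057e+01]), 'joint_velocities': array([-0.00304161, -0.15587824,  0.20645708,  0.09880311,  0.00443941,
        0.11841873]), 'effort': array([-3.86105303e-04, -3.91691530e+01,  1.87934482e+01,  4.23189774e+00,
        1.34551513e-02, -7.40957989e-05]), 'tcp_pos': array([ 0.16227431, -0.60306465,  0.24655552]), 'ee_rot': array([[-9.65709445e-01, -2.59624557e-01, -5.98097863e-04],
       [-2.59625231e-01,  9.65707609e-01,  1.88522682e-03],
       [ 8.81364795e-05,  1.97586264e-03, -9.99998044e-01]]), 'wrist_force': array([ 0.27514266, -0.31191752,  0.81015496]), 'moment': array([ 0.03775039, -0.03099923, -0.08352065]), 'gripper_force': 0.0, 'gripper_width': 0.9998292137313759}
```

View pics/top0.png

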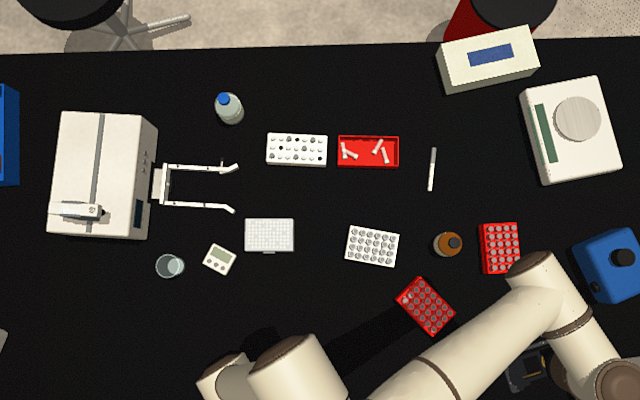

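View pics/side0.png

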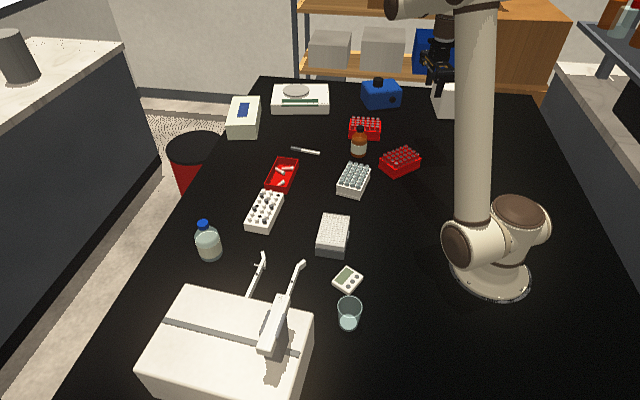

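The top view shows the rack at (372,246), tip box (269,235), block (297,149), tray (368,151), rails at about rows 168 and 206 with mouth tips at column 237. The amber bottle is at (448,244). The side view agrees with this. Red racks at (426,306) and (500,247) are look-alikes.

```bash
cat > h.py <<'E'
import cv2,numpy as np
def ray(c,uv,z):
    R=cv2.Rodrigues(np.array(c["rvec"]))[0];t=np.array(c["tvec"]).ravel()
    p=cv2.undistortPoints(np.array(uv,float).reshape(-1,1,2),np.array(c["camera_matrix"]),None).reshape(-1,2)
    d=np.c_[p,np.ones(len(p))]@R; o=-R.T@t
    return (o+d*((z-o[2])/d[:,2])[:,None])[:,:2]
def box(c,mask,win,z):
    x0,y0,x1,y1=win; m=np.zeros_like(mask); m[y0:y1,x0:x1]=mask[y0:y1,x0:x1]
    cs=cv2.findContours(m,cv2.RETR_EXTERNAL,cv2.CHAIN_APPROX_NONE)[0]
    k=max(cs,key=cv2.contourArea); w=ray(c,k.reshape(-1,2),z).astype(np.float32)*1000
    (cx,cy),(a,b),th=cv2.minAreaRect(w); 
    if a>b: a,b,th=b,a,th-90   # b = long side; th = angle of short side (x axis)
    th=(th+90)%180-90
    return np.round([cx,cy,a,b,th],1)
E
python3 - <<'E'
from h import *
c=dict(np.load("top0.npz"));im=c["img"]
hsv=cv2.cvtColor(im,cv2.COLOR_RGB2HSV)
w=((im.min(2)>90)).astype(np.uint8)*255
w2=((im.max(2)>70)).astype(np.uint8)*255
for n,win,z in(("rack",(335,215,410,275),.044),("tip",(240,212,300,260),.058),("block",(260,125,333,172),.05),):
    print(n,box(c,w,win,z),box(c,w2,win,z))
red=((hsv[...,1]>130)&(im[...,0]>80)).astype(np.uint8)*255
print("tray",box(c,red,(334,130,405,172),.034))
print("amber",box(c,w2,(430,228,466,260),.05)); print("marker",box(c,w2,(420,140,445,195),.01))
# rails: rows per column
g=im.max(2)
for col in range(150,244,4):
    r_=np.where(g[155:220,col]>100)[0]+155
    s=np.split(r_,np.where(np.diff(r_)>1)[0]+1)
    print(col,[(int(a[0]),int(a[-1])) for a in s if len(a)])
cv2.imwrite("pics/bay.png",cv2.resize(im[140:280,140:410][:,:,::-1],None,fx=2.9,fy=2.9,interpolation=cv2.INTER_CUBIC))
E
```

```text
rack [ 405.4 -287.8   88.   129.7  -12.2] [ 405.3 -287.7   88.7  130.6  -12.2]
tip [438.8 -25.2  89.2 125.6  -1.7] [438.8 -25.1  89.2 125.8  -1.7]
block [ 664.1 -100.5   84.3  159.3   -4.7] [ 663.1 -100.3   86.5  160.1   -4.7]
tray [ 656.7 -288.8   86.8  162.4   -1.9]
amber [ 404.1 -480.4   61.2   72.    -1.7]
marker [ 609.1 -460.4   13.4  119.3   80.7]
150 [(155, 167)]
154 [(155, 161), (169, 198)]
158 [(168, 198)]
162 [(166, 203)]
166 [(163, 172), (177, 204)]
170 [(164, 168), (201, 204)]
174 [(164, 168), (201, 202), (204, 205)]
178 [(164, 168), (201, 205)]
182 [(165, 168), (201, 205)]
186 [(165, 168), (202, 205)]
190 [(165, 169), (202, 206)]
194 [(165, 169), (202, 206)]
198 [(166, 169), (202, 206)]
202 [(166, 169), (203, 206)]
206 [(166, 170), (203, 207)]
210 [(166, 170), (203, 207)]
214 [(166, 170), (203, 207)]
218 [(167, 171), (204, 207)]
222 [(161, 173), (204, 207)]
226 [(167, 172), (204, 209)]
230 [(166, 170), (207, 212)]
234 [(164, 168), (210, 211)]
238 []
242 []
```

View pics/bay.png

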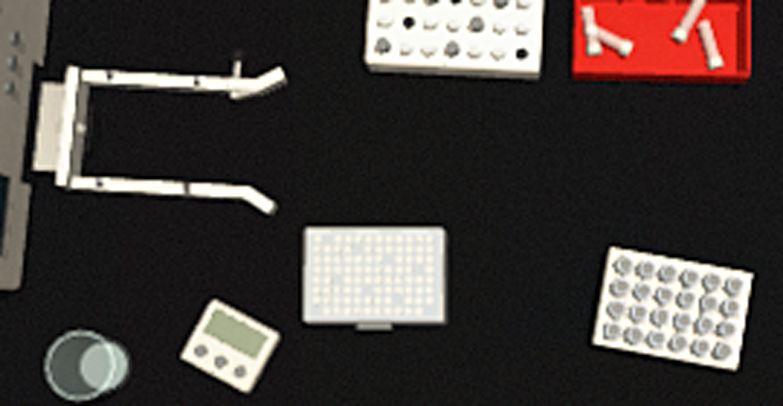

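The crop shows both rails clearly. The catch post is on the +x rail near column 222 and the mouth flare starts around column 224. Next: fit the bay's line at sub-pixel level.

```bash
python3 - <<'E'
from h import *
c=dict(np.load("top0.npz"));g=c["img"].max(2).astype(float)
def edge(col,r0,r1,sgn):
    p=g[r0:r1,col]; d=sgn*np.diff(p); k=np.argmax(d); lo,hi=sorted((p[max(k-1,0)],p[min(k+2,len(p)-1)])); m=(lo+hi)/2
    i=k if (p[k]-m)*(p[k+1]-m)<=0 else (k-1 if (p[k]-m)*sgn>0 else k+1)
    return r0+i+(m-p[i])/(p[i+1]-p[i])
cols=[x for x in range(172,218)]
for n,r0,r1,s,z in(("-x rail inner top",195,206,1,.022),("+x rail inner bottom",166,176,-1,0.0),("+x rail inner asif top",166,176,-1,.022),("+x outer top",158,168,1,.022)):
    w=ray(c,[(q,edge(q,r0,r1,s)) for q in cols],z)*1000
    f=np.polyfit(w[:,1],w[:,0],1); f=np.polyfit(w[abs(np.polyval(f,w[:,1])-w[:,0])<2][:,1],w[abs(np.polyval(f,w[:,1])-w[:,0])<2][:,0],1)
    print(n,"x at y=150: %.1f, dx/dy %.4f rms %.2f"%(np.polyval(f,150),f[0],np.std(np.polyval(f,w[:,1])-w[:,0])))
print("flare tips/starts, catch post, backplate", ray(c,[(237,166),(235,211),(220,204),(222,163),(171,200),(164,185)],.022).round(3).tolist())
print(g[160:176,200],g[198:210,200])
# housing front near bench
print(ray(c,[(150,240),(158,125)],0.15).round(3).tolist())
E
```

```text
-x rail inner top x at y=150: 533.8, dx/dy 0.0860 rms 0.35
+x rail inner bottom x at y=150: 625.0, dx/dy 0.0856 rms 0.83
+x rail inner asif top x at y=150: 621.0, dx/dy 0.0856 rms 0.82
+x outer top x at y=150: 633.2, dx/dy 0.0892 rms 1.18
flare tips/starts, catch post, backplate [[0.629, 0.06], [0.508, 0.066], [0.528, 0.106], [0.638, 0.1], [0.543, 0.236], [0.583, 0.255]]
[ 22.  25.  23.  20.   6.  72. 235. 255. 255. 247.  62.  38.   7.  17.
  21.  23.] [ 26.  23.  19.   5.  79. 229. 255. 255. 247.  47.   1.  21.]
[[0.43, 0.246], [0.711, 0.231]]
```

Emit:
move_arm(series=[{"grip": 1, "xyz": [-12, 13, 0], "angular": [0, 0, 0.02]}, {"grip": 1, "xyz": [-40, 43, 0], "angular": [0, 0, 0.06]}, {"grip": 1, "xyz": [-72, 78, 0], "angular": [0, 0, 0.12]}, {"grip": 1, "xyz": [-105, 113, 10], "angular": [0, 0, 0.18]}, {"grip": 1, "xyz": [-138, 149, 20], "angular": [0, 0, 0.24]}, {"grip": 1, "xyz": [-170, 184, 35], "angular": [0, 0, 0.29]}, {"grip": 1, "xyz": [-202, 219, 50], "angular": [0, 0, 0.33]}, {"grip": 1, "xyz": [-230, 249, 65], "angular": [0, 0, 0.349]}, {"grip": 1, "xyz": [-243, 263, 80], "angular": [0, 0, 0.349]}, {"grip": 1, "xyz": [-247, 267, 90], "angular": [0, 0, 0.349]}])

```text
time_s: 1.1
tcp_pos: [0.3317, -0.2797, 0.1566]
ee_rot: [[-0.997, 0.083, -0.001], [0.083, 0.997, 0.001], [0.001, 0.001, -1.0]]
wrist_force: [-1.5, -1.2, -0.1]
gripper_width: 0.998
gripper_force: 0.0
```

Emit:
move_arm(series=[{"grip": 1, "xyz": [0, 0, 15], "angular": [0, 0, 0]}, {"grip": 1, "xyz": [0, 0, 45], "angular": [0, 0, 0]}, {"grip": 1, "xyz": [0, 0, 75], "angular": [0, 0, 0]}, {"grip": 1, "xyz": [0, 0, 95], "angular": [0, 0, 0]}, {"grip": 1, "xyz": [0, 0, 102], "angular": [0, 0, 0]}, {"grip": 1, "xyz": [0, 0, 104], "angular": [0, 0, 0]}, {"grip": 1, "xyz": [0, 0, 104], "angular": [0, 0, 0]}])

```text
time_s: 1.8
tcp_pos: [0.3319, -0.282, 0.054]
ee_rot: [[-0.996, 0.086, 0.001], [0.086, 0.996, -0.0], [-0.001, -0.0, -1.0]]
wrist_force: [0.2, -0.2, 0.5]
gripper_width: 0.999
gripper_force: 0.0
```

Emit:
move_arm(series=[{"grip": 1, "xyz": [-4, 0, 0], "angular": [0, 0, 0]}, {"grip": 1, "xyz": [-9, 0, 0], "angular": [0, 0, 0]}, {"grip": 1, "xyz": [-13, 0, 0], "angular": [0, 0, 0]}, {"grip": 1, "xyz": [-17, 0, 0], "angular": [0, 0, 0]}, {"grip": 1, "xyz": [-21, 0, 0], "angular": [0, 0, 0]}, {"grip": 1, "xyz": [-25, 0, 0], "angular": [0, 0, 0]}, {"grip": 1, "xyz": [-29, 0, 0], "angular": [0, 0, 0]}, {"grip": 1, "xyz": [-34, 0, 0], "angular": [0, 0, 0]}, {"grip": 1, "xyz": [-39, 0, 0], "angular": [0, 0, 0]}, {"grip": 1, "xyz": [-44, 0, 0], "angular": [0, 0, 0]}])

```text
time_s: 2.8
tcp_pos: [0.3751, -0.2851, 0.0534]
ee_rot: [[-0.996, 0.086, -0.001], [0.086, 0.996, 0.001], [0.001, 0.0, -1.0]]
wrist_force: [-3.8, 0.1, 1.9]
gripper_width: 0.994
gripper_force: 1.5
```

Emit:
move_arm(series=[{"grip": 1, "xyz": [-5, 0, 0], "angular": [0, 0, 0]}, {"grip": 1, "xyz": [-10, 0, 0], "angular": [0, 0, 0]}, {"grip": 1, "xyz": [-16, 0, 0], "angular": [0, 0, 0]}, {"grip": 1, "xyz": [-22, 0, 0], "angular": [0, 0, 0]}, {"grip": 1, "xyz": [-28, 0, 0], "angular": [0, 0, 0]}, {"grip": 1, "xyz": [-34, 0, 0], "angular": [0, 0, 0]}, {"grip": 1, "xyz": [-40, 0, 0], "angular": [0, 0, 0]}, {"grip": 1, "xyz": [-46, 0, 0], "angular": [0, 0, 0]}, {"grip": 1, "xyz": [-52, 0, 0], "angular": [0, 0, 0]}, {"grip": 1, "xyz": [-58, 0, 0], "angular": [0, 0, 0]}])

```text
time_s: 3.8
tcp_pos: [0.4337, -0.2903, 0.0535]
ee_rot: [[-0.996, 0.086, 0.0], [0.086, 0.996, 0.0], [-0.0, 0.0, -1.0]]
wrist_force: [-2.3, 0.3, -2.0]
gripper_width: 1.003
gripper_force: 0.8
```

Emit:
move_arm(series=[{"grip": 1, "xyz": [-6, 0, 0], "angular": [0, 0, 0]}, {"grip": 1, "xyz": [-12, 0, 0], "angular": [0, 0, 0]}, {"grip": 1, "xyz": [-18, 0, 0], "angular": [0, 0, 0]}, {"grip": 1, "xyz": [-24, 0, 0], "angular": [0, 0, 0]}, {"grip": 1, "xyz": [-30, 0, 0], "angular": [0, 0, 0]}, {"grip": 1, "xyz": [-36, 0, 0], "angular": [0, 0, 0]}, {"grip": 1, "xyz": [-41, 0, 0], "angular": [0, 0, 0]}, {"grip": 1, "xyz": [-45, 0, 0], "angular": [0, 0, 0]}, {"grip": 1, "xyz": [-47, 0, 0], "angular": [0, 0, 0]}, {"grip": 1, "xyz": [-48, 0, 0], "angular": [0, 0, 0]}])

```text
time_s: 4.8
tcp_pos: [0.481, -0.2944, 0.0535]
ee_rot: [[-0.996, 0.086, -0.0], [0.086, 0.996, 0.0], [0.0, 0.0, -1.0]]
wrist_force: [-2.7, 1.1, -0.3]
gripper_width: 1.002
gripper_force: 1.1
```

```bash
cat > look.py <<'E'
import sys;from station import r
from h import *
c=r.capture("top");im=c["img"];cv2.imwrite(f"pics/{sys.argv[1]}.png",cv2.resize(im[120:300,160:460][:,:,::-1],None,fx=2.5,fy=2.5,interpolation=cv2.INTER_CUBIC))
np.savez(sys.argv[1]+".npz",**c)
E
python3 look.py p1
```

```text
(no output)
```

View pics/p1.png

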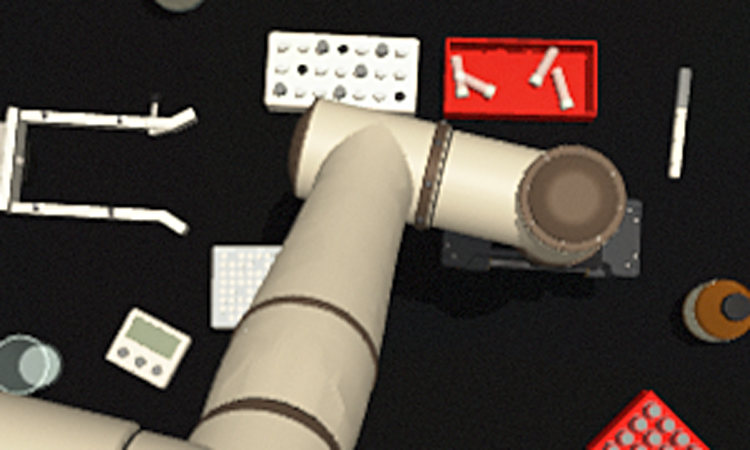

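The arm hides the rack in this view; the obstacles are unmoved. I'll finish the sideways push, then back off, rise and turn for the end push before looking.

Emit:
move_arm(series=[{"grip": 1, "xyz": [-3, 0, 0], "angular": [0, 0, 0]}, {"grip": 1, "xyz": [-6, 0, 0], "angular": [0, 0, 0]}, {"grip": 1, "xyz": [-7, 0, 0], "angular": [0, 0, 0]}, {"grip": 1, "xyz": [-7, 0, 0], "angular": [0, 0, 0]}, {"grip": 1, "xyz": [0, 0, 0], "angular": [0, 0, 0]}, {"grip": 1, "xyz": [15, 0, 0], "angular": [0, 0, 0]}, {"grip": 1, "xyz": [30, 0, -20], "angular": [0, 0, 0]}, {"grip": 1, "xyz": [40, 0, -60], "angular": [0, 0, 0]}, {"grip": 1, "xyz": [40, -10, -95], "angular": [0, 0, 0]}, {"grip": 1, "xyz": [40, -30, -120], "angular": [0, 0, 0]}])

```text
time_s: 5.85
tcp_pos: [0.4394, -0.321, 0.1771]
ee_rot: [[-0.996, 0.084, 0.006], [0.084, 0.996, -0.002], [-0.006, -0.002, -1.0]]
wrist_force: [0.8, -0.1, -0.0]
gripper_width: 0.998
gripper_force: 0.0
```

Emit:
move_arm(series=[{"grip": 0.55, "xyz": [0, -15, 0], "angular": [0, 0, 0.1]}, {"grip": 0.55, "xyz": [-5, -35, 0], "angular": [0, 0, 0.24]}, {"grip": 0.55, "xyz": [-20, -55, 0], "angular": [0, 0, 0.38]}, {"grip": 0.55, "xyz": [-40, -61, 0], "angular": [0, 0, 0.52]}, {"grip": 0.55, "xyz": [-60, -61, 0], "angular": [0, 0, 0.66]}, {"grip": 0.55, "xyz": [-75, -61, 0], "angular": [0, 0, 0.8]}, {"grip": 0.55, "xyz": [-88, -61, 0], "angular": [0, 0, 0.94]}, {"grip": 0.55, "xyz": [-94, -61, 0], "angular": [0, 0, 1.08]}, {"grip": 0.55, "xyz": [-97, -61, 0], "angular": [0, 0, 1.22]}, {"grip": 0.55, "xyz": [-97, -61, 0], "angular": [0, 0, 1.36]}])

```text
time_s: 6.85
tcp_pos: [0.5308, -0.3901, 0.1738]
ee_rot: [[-0.119, 0.993, 0.002], [0.993, 0.119, -0.001], [-0.001, 0.002, -1.0]]
wrist_force: [0.7, 0.2, -0.1]
gripper_width: 0.548
gripper_force: 0.0
```

Emit:
move_arm(series=[{"grip": 0.55, "xyz": [0, 0, 0], "angular": [0, 0, 0.12]}, {"grip": 0.55, "xyz": [0, 0, 0], "angular": [0, 0, 0.2108]}, {"grip": 0.55, "xyz": [0, 0, 0], "angular": [0, 0, 0.2108]}])

```text
time_s: 7.15
tcp_pos: [0.5303, -0.3901, 0.174]
ee_rot: [[0.086, 0.996, 0.002], [0.996, -0.086, -0.001], [-0.001, 0.002, -1.0]]
wrist_force: [0.4, -0.1, -0.6]
gripper_width: 0.552
gripper_force: 0.0
```

```bash
python3 look.py p2; python3 - <<'E'
from station import r
import cv2,numpy as np
print(np.round(r.sense()["joints"],1))
c=r.capture("side");cv2.imwrite("pics/s2.png",cv2.resize(c["img"][90:300,220:440][:,:,::-1],None,fx=1.8,fy=1.8)); np.savez("s2.npz",**c)
a=cv2.imread("pics/s2.png");b=cv2.imread("pics/p2.png");b=cv2.resize(b,(400,240));o=np.zeros((max(a.shape[0],240),800,3),np.uint8);o[:a.shape[0],:a.shape[1]]=a;o[:240,400:]=b;cv2.imwrite("pics/both2.png",o)
E
```

```text
[ -22.3   28.3   -0.4    0.   -61.2 -162.5]
```

View pics/both2.png

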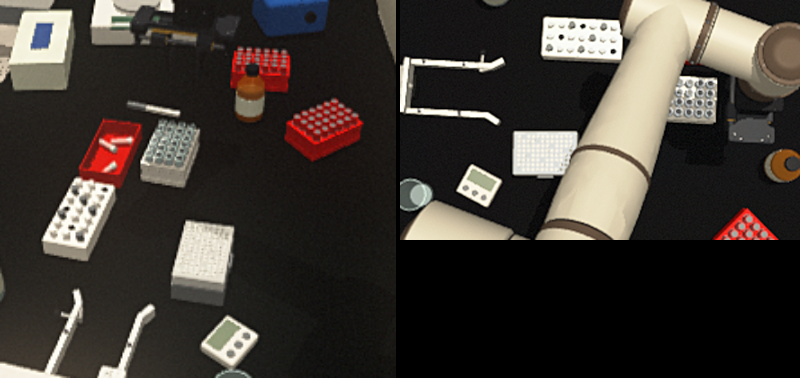

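The side view shows the rack clear of everything, beside the tray; the top view shows its -y end at columns ~364–398. J6 would run out of range along the push, so I'll turn the tool half a turn the other way. I'll measure the rack from the top image I already have.

```bash
python3 - <<'E'
from h import *
c=dict(np.load("p2.npz"));g=c["img"].max(2).astype(int)
def e(a,r0,th=110):
    k=np.where(a>th)[0]; i,j=k[0],k[-1]
    f=lambda p,q:(th-a[p])/(a[q]-a[p])
    return r0+i-1+f(i-1,i), r0+j+f(j,j+1) 
print("cols in row 190-205");R=[]
U=[];L=[]
for col in range(372,394):
    k=np.where(g[165:225,col]>110)[0]+165
    if len(k)==0: continue
    u,l=e(g[165:225,col].astype(float),165);U.append((col,u));L.append((col,l))
for row in range(184,206):
    seg=g[row,370:403].astype(float);R.append((e(seg,370)[1],row))
for n,P,z in(("+x top",U,.044),("-x top",L,.044),("-x bottom",L,0)):
    w=ray(c,P,z)*1000;f=np.polyfit(w[:,1],w[:,0],1);res=w[:,0]-np.polyval(f,w[:,1]);m=abs(res)<2;f=np.polyfit(w[m,1],w[m,0],1)
    print(n,"x at y=-330 %.1f slope %.3f n%d"%(np.polyval(f,-330),f[0],m.sum()),np.round([p[1] for p in P],1)[::4])
w=ray(c,R,.044)*1000;print("end",np.polyfit(w[:,0]-540,w[:,1],1).round(3), np.round([p[0] for p in R],1)[::4])
print(g[190,388:404],g[165:225,385])
E
```

```text
cols in row 190-205Traceback (most recent call last):
  File "<stdin>", line 16, in <module>
    raise TypeError("expected non-empty vector for x")
TypeError: expected non-empty vector for x
```

Emit:
move_arm(series=[{"grip": 0.55, "xyz": [0, 0, 0], "angular": [0, 0, -0.14]}, {"grip": 0.55, "xyz": [0, 0, 0], "angular": [0, 0, -0.28]}, {"grip": 0.55, "xyz": [0, 0, 0], "angular": [0, 0, -0.43]}, {"grip": 0.55, "xyz": [0, 0, 0], "angular": [0, 0, -0.58]}, {"grip": 0.55, "xyz": [0, 0, 0], "angular": [0, 0, -0.73]}, {"grip": 0.55, "xyz": [0, 0, 0], "angular": [0, 0, -0.88]}, {"grip": 0.55, "xyz": [0, 0, 0], "angular": [0, 0, -1.03]}, {"grip": 0.55, "xyz": [0, 0, 0], "angular": [0, 0, -1.18]}, {"grip": 0.55, "xyz": [0, 0, 0], "angular": [0, 0, -1.33]}, {"grip": 0.55, "xyz": [0, 0, 0], "angular": [0, 0, -1.47]}])

```text
time_s: 8.25
tcp_pos: [0.53, -0.3901, 0.1737]
ee_rot: [[-0.984, 0.178, 0.001], [0.178, 0.984, -0.0], [-0.001, -0.0, -1.0]]
wrist_force: [0.1, -0.4, 0.2]
gripper_width: 0.55
gripper_force: 0.0
```

Emit:
move_arm(series=[{"grip": 0.55, "xyz": [0, 0, 0], "angular": [0, 0, -0.14]}, {"grip": 0.55, "xyz": [0, 0, 0], "angular": [0, 0, -0.28]}, {"grip": 0.55, "xyz": [0, 0, 0], "angular": [0, 0, -0.43]}, {"grip": 0.55, "xyz": [0, 0, 0], "angular": [0, 0, -0.58]}, {"grip": 0.55, "xyz": [0, 0, 0], "angular": [0, 0, -0.73]}, {"grip": 0.55, "xyz": [0, 0, 0], "angular": [0, 0, -0.88]}, {"grip": 0.55, "xyz": [0, 0, 0], "angular": [0, 0, -1.03]}, {"grip": 0.55, "xyz": [0, 0, 0], "angular": [0, 0, -1.18]}, {"grip": 0.55, "xyz": [0, 0, 0], "angular": [0, 0, -1.33]}, {"grip": 0.55, "xyz": [0, 0, 0], "angular": [0, 0, -1.47]}])

```text
time_s: 9.25
tcp_pos: [0.53, -0.3901, 0.1737]
ee_rot: [[-0.276, -0.961, 0.001], [-0.961, 0.276, -0.0], [0.0, -0.001, -1.0]]
wrist_force: [-0.1, -0.2, 0.6]
gripper_width: 0.549
gripper_force: 0.0
```

Emit:
move_arm(series=[{"grip": 0.55, "xyz": [0, 0, 0], "angular": [0, 0, -0.12]}, {"grip": 0.55, "xyz": [0, 0, 0], "angular": [0, 0, -0.2]}, {"grip": 0.55, "xyz": [0, 0, 0], "angular": [0, 0, -0.2]}])

```text
time_s: 9.55
tcp_pos: [0.53, -0.39, 0.1737]
ee_rot: [[-0.086, -0.996, 0.001], [-0.996, 0.086, -0.0], [0.0, -0.001, -1.0]]
wrist_force: [0.4, -0.1, -0.3]
gripper_width: 0.551
gripper_force: 0.0
```

```bash
python3 look.py p3; python3 - <<'E'
from h import *
c=dict(np.load("p3.npz"));g=c["img"].max(2).astype(int)
def runs(a,o,th=110):
    k=np.where(a>th)[0]+o; return [(int(s[0]),int(s[-1])) for s in np.split(k,np.where(np.diff(k)>3)[0]+1)] if len(k) else []
for col in range(360,404,3): print(col,runs(g[160:225,col],160))
for row in range(176,216,4): print(row,runs(g[row,350:415],350))
from station import r;print(r.sense()["tcp_pos"],r.sense()["joints"].round(1))
E
```

```text
360 [(160, 210)]
363 [(160, 210)]
366 [(160, 210)]
369 [(160, 193), (198, 201), (205, 211)]
372 [(160, 169), (177, 211)]
375 [(160, 165), (177, 211)]
378 [(160, 161), (177, 211)]
381 [(177, 211)]
384 [(162, 163), (178, 180), (184, 187), (191, 194), (199, 202), (206, 212)]
387 [(160, 167), (178, 212)]
390 [(160, 168), (178, 212)]
393 [(160, 169), (178, 180), (184, 195), (199, 212)]
396 [(160, 170), (179, 211)]
399 [(160, 171)]
402 [(160, 172)]
176 [(350, 369), (411, 414)]
180 [(350, 397)]
184 [(350, 397)]
188 [(350, 397)]
192 [(350, 396)]
196 [(350, 367), (371, 374), (379, 382), (386, 390), (394, 396)]
200 [(350, 396)]
204 [(350, 374), (378, 382), (386, 389), (394, 396)]
208 [(350, 396)]
212 [(350, 358), (384, 393)]
[ 0.52999346 -0.39004246  0.17368479] [-22.3  28.4  -0.4  -0.  -61.3  17.2]
```

View pics/p3.png

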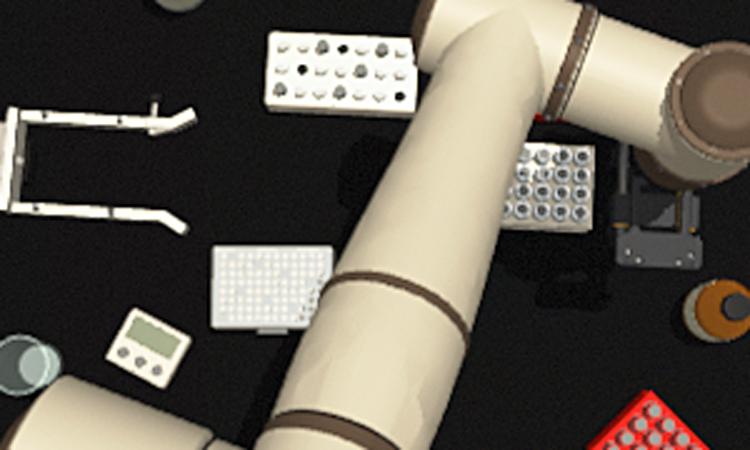

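The rack's -y end spans rows ~178–212 at column 397; it's squared up, with the gripper behind it at (660,225 in the crop). Next: turn those edges into bay coordinates.

```bash
python3 - <<'E'
from h import *
c=dict(np.load("p3.npz"))
t=-.0857;ux=np.array([.9963,-.0857]);uy=np.array([.0857,.9963])
for n,p,z in(("+x top edge",[(374,176.6),(396,178.4)],.044),("-x edge bottom",[(372,211.3),(393,212.6)],0.),("-x edge top",[(372,211.3),(393,212.6)],.044),("end",[(397.4,182),(396.6,206)],.044)):
    w=ray(c,p,z)*1000;print(n,w.round(1).tolist(),"ux",(w@ux).round(1),"uy",(w@uy).round(1))
print(np.array([530,-390.])@ux,np.array([530,-390.])@uy)
E
```

```text
+x top edge [[585.4, -301.8], [578.9, -359.0]] ux [609.1 607.5] uy [-250.5 -308.1]
-x edge bottom [[499.1, -296.9], [493.9, -352.8]] ux [522.7 522.4] uy [-253.  -309.2]
-x edge top [[494.3, -292.8], [489.4, -347.0]] ux [517.6 517.3] uy [-249.3 -303.7]
end [[569.2, -362.2], [506.3, -357.1]] ux [598.2 535. ] uy [-312.1 -312.4]
561.462 -343.13599999999997
```

Emit:
move_arm(series=[{"grip": 0.55, "xyz": [0, -3, 15], "angular": [0, 0, 0]}, {"grip": 0.55, "xyz": [0, -3, 50], "angular": [0, 0, 0]}, {"grip": 0.55, "xyz": [0, -3, 85], "angular": [0, 0, 0]}, {"grip": 0.55, "xyz": [0, -3, 110], "angular": [0, 0, 0]}, {"grip": 0.55, "xyz": [0, -3, 120], "angular": [0, 0, 0]}, {"grip": 0.55, "xyz": [-4, -3, 120], "angular": [0, 0, 0]}, {"grip": 0.55, "xyz": [-10, -3, 120], "angular": [0, 0, 0]}, {"grip": 0.55, "xyz": [-14, -3, 120], "angular": [0, 0, 0]}, {"grip": 0.55, "xyz": [-18, -3, 120], "angular": [0, 0, 0]}, {"grip": 0.55, "xyz": [-22, -3, 120], "angular": [0, 0, 0]}])

```text
time_s: 10.6
tcp_pos: [0.5357, -0.3687, 0.0551]
ee_rot: [[-0.087, -0.996, 0.003], [-0.996, 0.087, -0.002], [0.002, -0.003, -1.0]]
wrist_force: [0.1, -2.6, 2.2]
gripper_width: 0.549
gripper_force: 1.6
```

Emit:
move_arm(series=[{"grip": 0.55, "xyz": [-4, 0, 0], "angular": [0, 0, 0]}, {"grip": 0.55, "xyz": [-8, 0, 0], "angular": [0, 0, 0]}, {"grip": 0.55, "xyz": [-13, 0, 0], "angular": [0, 0, 0]}, {"grip": 0.55, "xyz": [-19, 0, 0], "angular": [0, 0, 0]}, {"grip": 0.55, "xyz": [-25, 0, 0], "angular": [0, 0, 0]}, {"grip": 0.55, "xyz": [-31, 0, 0], "angular": [0, 0, 0]}, {"grip": 0.55, "xyz": [-37, 0, 0], "angular": [0, 0, 0]}, {"grip": 0.55, "xyz": [-43, 0, 0], "angular": [0, 0, 0]}, {"grip": 0.55, "xyz": [-49, 0, 0], "angular": [0, 0, 0]}, {"grip": 0.55, "xyz": [-55, 0, 0], "angular": [0, 0, 0]}])

```text
time_s: 11.6
tcp_pos: [0.5396, -0.313, 0.0535]
ee_rot: [[-0.088, -0.996, -0.0], [-0.996, 0.088, 0.0], [-0.0, 0.0, -1.0]]
wrist_force: [-1.0, -3.9, 3.9]
gripper_width: 0.554
gripper_force: 2.2
```

Emit:
move_arm(series=[{"grip": 0.55, "xyz": [-6, 0, 0], "angular": [0, 0, 0]}, {"grip": 0.55, "xyz": [-12, 0, 0], "angular": [0, 0, 0]}, {"grip": 0.55, "xyz": [-18, 0, 0], "angular": [0, 0, 0]}, {"grip": 0.55, "xyz": [-24, 0, 0], "angular": [0, 0, 0]}, {"grip": 0.55, "xyz": [-30, 0, 0], "angular": [0, 0, 0]}, {"grip": 0.55, "xyz": [-36, 0, 0], "angular": [0, 0, 0]}, {"grip": 0.55, "xyz": [-42, 0, 0], "angular": [0, 0, 0]}, {"grip": 0.55, "xyz": [-48, 0, 0], "angular": [0, 0, 0]}, {"grip": 0.55, "xyz": [-54, 0, 0], "angular": [0, 0, 0]}, {"grip": 0.55, "xyz": [-60, 0, 0], "angular": [0, 0, 0]}])

```text
time_s: 12.6
tcp_pos: [0.5449, -0.2532, 0.0535]
ee_rot: [[-0.088, -0.996, -0.0], [-0.996, 0.088, 0.0], [-0.0, 0.0, -1.0]]
wrist_force: [-0.1, -4.8, 2.9]
gripper_width: 0.549
gripper_force: 2.1
```

Emit:
move_arm(series=[{"grip": 0.55, "xyz": [-6, 0, 0], "angular": [0, 0, 0]}, {"grip": 0.55, "xyz": [-12, 0, 0], "angular": [0, 0, 0]}, {"grip": 0.55, "xyz": [-18, 0, 0], "angular": [0, 0, 0]}, {"grip": 0.55, "xyz": [-24, 0, 0], "angular": [0, 0, 0]}, {"grip": 0.55, "xyz": [-30, 0, 0], "angular": [0, 0, 0]}, {"grip": 0.55, "xyz": [-36, 0, 0], "angular": [0, 0, 0]}, {"grip": 0.55, "xyz": [-42, 0, 0], "angular": [0, 0, 0]}, {"grip": 0.55, "xyz": [-48, 0, 0], "angular": [0, 0, 0]}, {"grip": 0.55, "xyz": [-54, 0, 0], "angular": [0, 0, 0]}, {"grip": 0.55, "xyz": [-60, 0, 0], "angular": [0, 0, 0]}])

```text
time_s: 13.6
tcp_pos: [0.5501, -0.1935, 0.0535]
ee_rot: [[-0.088, -0.996, -0.0], [-0.996, 0.088, 0.0], [-0.0, 0.0, -1.0]]
wrist_force: [-0.8, -4.4, 2.6]
gripper_width: 0.552
gripper_force: 1.9
```

Emit:
move_arm(series=[{"grip": 0.55, "xyz": [-6, 0, 0], "angular": [0, 0, 0]}, {"grip": 0.55, "xyz": [-12, 0, 0], "angular": [0, 0, 0]}, {"grip": 0.55, "xyz": [-18, 0, 0], "angular": [0, 0, 0]}, {"grip": 0.55, "xyz": [-24, 0, 0], "angular": [0, 0, 0]}, {"grip": 0.55, "xyz": [-30, 0, 0], "angular": [0, 0, 0]}, {"grip": 0.55, "xyz": [-36, 0, 0], "angular": [0, 0, 0]}, {"grip": 0.55, "xyz": [-42, 0, 0], "angular": [0, 0, 0]}, {"grip": 0.55, "xyz": [-48, 0, 0], "angular": [0, 0, 0]}, {"grip": 0.55, "xyz": [-54, 0, 0], "angular": [0, 0, 0]}, {"grip": 0.55, "xyz": [-60, 0, 0], "angular": [0, 0, 0]}])

```text
time_s: 14.6
tcp_pos: [0.5554, -0.1337, 0.0535]
ee_rot: [[-0.088, -0.996, -0.0], [-0.996, 0.088, 0.0], [-0.0, 0.0, -1.0]]
wrist_force: [-0.0, -3.6, 2.0]
gripper_width: 0.55
gripper_force: 1.8
```

```bash
python3 look.py p4
```

```text
(no output)
```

View pics/p4.png

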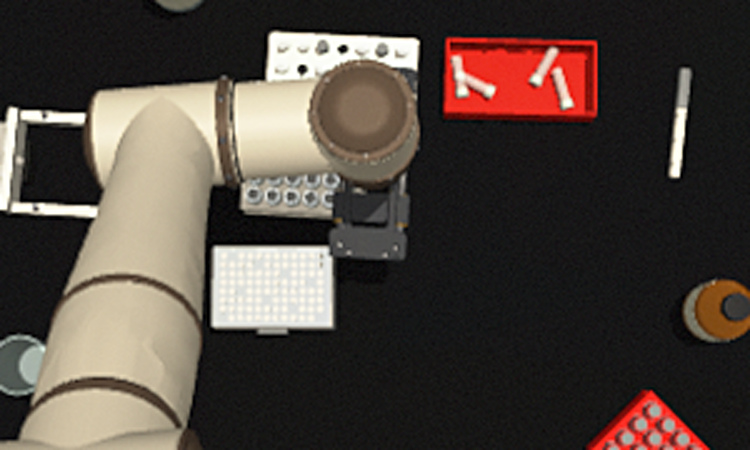

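The rack sits parallel between the tip box and the block, its -x side running from (242,211) to (330,217) in the crop; nothing has been touched. Now to check that side against the line.

```bash
python3 - <<'E'
from h import *
c=dict(np.load("p4.npz"));g=c["img"].max(2).astype(float)
ux=np.array([.9963,-.0857]);uy=np.array([.0857,.9963])
P=[]
for col in range(259,292):
    a=g[198:216,col];k=[i for i in range(17) if a[i]>90>=a[i+1]]
    if k:P.append((col,198+k[-1]+(a[k[-1]]-90)/(a[k[-1]]-a[k[-1]+1])))
w=ray(c,P,0)*1000;a=w@ux;b=w@uy;f=np.polyfit(b,a,1);print(f, np.c_[b,a][::4].round(1).tolist())
print((ray(c,[(256.5,196),(257,203)],.044)*1000@uy), np.array([555.4,-133.7])@np.c_[ux,uy])
E
```

```text
[-4.50523897e-03  5.22695139e+02] [[50.4, 522.2], [39.7, 522.6], [28.9, 522.6], [18.2, 523.2], [7.3, 522.1], [-3.4, 522.3], [-14.1, 522.5], [-24.9, 523.1], [-35.6, 522.9]]
[52.65239102 49.99468941] [564.80311 -85.60753]
```

Emit:
move_arm(series=[{"grip": 0.55, "xyz": [-5, 0.2, 0], "angular": [0, 0, 0]}, {"grip": 0.55, "xyz": [-11, 0.4, 0], "angular": [0, 0, 0]}, {"grip": 0.55, "xyz": [-17, 0.6, 0], "angular": [0, 0, 0]}, {"grip": 0.55, "xyz": [-23, 0.8, 0], "angular": [0, 0, 0]}, {"grip": 0.55, "xyz": [-29, 1, 0], "angular": [0, 0, 0]}, {"grip": 0.55, "xyz": [-35, 1.2, 0], "angular": [0, 0, 0]}, {"grip": 0.55, "xyz": [-41, 1.4, 0], "angular": [0, 0, 0]}, {"grip": 0.55, "xyz": [-46, 1.6, 0], "angular": [0, 0, 0]}, {"grip": 0.55, "xyz": [-50, 1.8, 0], "angular": [0, 0, 0]}, {"grip": 0.55, "xyz": [-54, 2, 0], "angular": [0, 0, 0]}])

```text
time_s: 15.65
tcp_pos: [0.5581, -0.0799, 0.0534]
ee_rot: [[-0.088, -0.996, -0.0], [-0.996, 0.088, 0.0], [-0.0, 0.0, -1.0]]
wrist_force: [0.4, -2.5, -0.3]
gripper_width: 0.549
gripper_force: 1.0
```

Emit:
move_arm(series=[{"grip": 0.55, "xyz": [-3, 0, 0], "angular": [0, 0, 0]}, {"grip": 0.55, "xyz": [-6, 0, 0], "angular": [0, 0, 0]}, {"grip": 0.55, "xyz": [-9, 0, 0], "angular": [0, 0, 0]}, {"grip": 0.55, "xyz": [-12, 0, 0], "angular": [0, 0, 0]}, {"grip": 0.55, "xyz": [-15, 0, 0], "angular": [0, 0, 0]}, {"grip": 0.55, "xyz": [-18, 0, 0], "angular": [0, 0, 0]}, {"grip": 0.55, "xyz": [-21, 0, 0], "angular": [0, 0, 0]}, {"grip": 0.55, "xyz": [-24, 0, 0], "angular": [0, 0, 0]}, {"grip": 0.55, "xyz": [-27, 0, 0], "angular": [0, 0, 0]}, {"grip": 0.55, "xyz": [-30, 0, 0], "angular": [0, 0, 0]}])

```text
time_s: 16.65
tcp_pos: [0.5608, -0.0502, 0.0535]
ee_rot: [[-0.088, -0.996, -0.0], [-0.996, 0.088, 0.0], [-0.0, 0.0, -1.0]]
wrist_force: [-0.2, -1.3, -1.5]
gripper_width: 0.549
gripper_force: 0.8
```

Emit:
move_arm(series=[{"grip": 0.55, "xyz": [-2, 0, 0], "angular": [0, 0, 0]}, {"grip": 0.55, "xyz": [-4, 0, 0], "angular": [0, 0, 0]}, {"grip": 0.55, "xyz": [-6, 0, 0], "angular": [0, 0, 0]}, {"grip": 0.55, "xyz": [-8, 0, 0], "angular": [0, 0, 0]}, {"grip": 0.55, "xyz": [-10, 0, 0], "angular": [0, 0, 0]}, {"grip": 0.55, "xyz": [-12, 0, 0], "angular": [0, 0, 0]}, {"grip": 0.55, "xyz": [-14, 0, 0], "angular": [0, 0, 0]}, {"grip": 0.55, "xyz": [-16, 0, 0], "angular": [0, 0, 0]}, {"grip": 0.55, "xyz": [-18, 0, 0], "angular": [0, 0, 0]}, {"grip": 0.55, "xyz": [-20, 0, 0], "angular": [0, 0, 0]}])

```text
time_s: 17.65
tcp_pos: [0.5623, -0.0305, 0.0535]
ee_rot: [[-0.088, -0.996, -0.001], [-0.996, 0.088, -0.0], [0.0, 0.001, -1.0]]
wrist_force: [-1.5, -4.2, 0.5]
gripper_width: 0.549
gripper_force: 2.3
```

Emit:
move_arm(series=[{"grip": 0.55, "xyz": [-2, 0, 0], "angular": [0, 0, 0]}, {"grip": 0.55, "xyz": [-4, 0, 0], "angular": [0, 0, 0]}, {"grip": 0.55, "xyz": [-6, 0, 0], "angular": [0, 0, 0]}, {"grip": 0.55, "xyz": [-8, 0, 0], "angular": [0, 0, 0]}, {"grip": 0.55, "xyz": [-10, 0, 0], "angular": [0, 0, 0]}, {"grip": 0.55, "xyz": [-12, 0, 0], "angular": [0, 0, 0]}, {"grip": 0.55, "xyz": [-14, 0, 0], "angular": [0, 0, 0]}, {"grip": 0.55, "xyz": [-16, 0, 0], "angular": [0, 0, 0]}, {"grip": 0.55, "xyz": [-18, 0, 0], "angular": [0, 0, 0]}, {"grip": 0.55, "xyz": [-20, 0, 0], "angular": [0, 0, 0]}])

```text
time_s: 18.65
tcp_pos: [0.5643, -0.0104, 0.0535]
ee_rot: [[-0.088, -0.996, -0.0], [-0.996, 0.088, -0.0], [0.0, 0.0, -1.0]]
wrist_force: [-1.6, -3.0, -0.8]
gripper_width: 0.553
gripper_force: 1.6
```

Emit:
move_arm(series=[{"grip": 0.55, "xyz": [-2, 0, 0], "angular": [0, 0, 0]}, {"grip": 0.55, "xyz": [-5, 0, 0], "angular": [0, 0, 0]}, {"grip": 0.55, "xyz": [-8, 0, 0], "angular": [0, 0, 0]}, {"grip": 0.55, "xyz": [-11, 0, 0], "angular": [0, 0, 0]}, {"grip": 0.55, "xyz": [-14, 0, 0], "angular": [0, 0, 0]}, {"grip": 0.55, "xyz": [-17, 0, 0], "angular": [0, 0, 0]}, {"grip": 0.55, "xyz": [-20, 0, 0], "angular": [0, 0, 0]}, {"grip": 0.55, "xyz": [-23, 0, 0], "angular": [0, 0, 0]}, {"grip": 0.55, "xyz": [-26, 0, 0], "angular": [0, 0, 0]}, {"grip": 0.55, "xyz": [-29, 0, 0], "angular": [0, 0, 0]}])

```text
time_s: 19.65
tcp_pos: [0.5667, 0.0185, 0.0535]
ee_rot: [[-0.088, -0.996, -0.0], [-0.996, 0.088, -0.0], [0.0, 0.0, -1.0]]
wrist_force: [-2.6, -3.4, 0.9]
gripper_width: 0.547
gripper_force: 1.8
```

Emit:
move_arm(series=[{"grip": 0.55, "xyz": [-2, 0, 0], "angular": [0, 0, 0]}, {"grip": 0.55, "xyz": [-5, 0, 0], "angular": [0, 0, 0]}, {"grip": 0.55, "xyz": [-8, 0, 0], "angular": [0, 0, 0]}, {"grip": 0.55, "xyz": [-11, 0, 0], "angular": [0, 0, 0]}, {"grip": 0.55, "xyz": [-14, 0, 0], "angular": [0, 0, 0]}, {"grip": 0.55, "xyz": [-17, 0, 0], "angular": [0, 0, 0]}, {"grip": 0.55, "xyz": [-19, 0, 0], "angular": [0, 0, 0]}, {"grip": 0.55, "xyz": [-21, 0, 0], "angular": [0, 0, 0]}, {"grip": 0.55, "xyz": [-23, 0, 0], "angular": [0, 0, 0]}, {"grip": 0.55, "xyz": [-25, 0, 0], "angular": [0, 0, 0]}])

```text
time_s: 20.65
tcp_pos: [0.5691, 0.0434, 0.0536]
ee_rot: [[-0.088, -0.996, 0.0], [-0.996, 0.088, 0.0], [-0.0, -0.0, -1.0]]
wrist_force: [-1.8, -2.8, 0.8]
gripper_width: 0.547
gripper_force: 1.7
```

Emit:
move_arm(series=[{"grip": 0.55, "xyz": [-2, 0, 0], "angular": [0, 0, 0]}, {"grip": 0.55, "xyz": [-4, 0, 0], "angular": [0, 0, 0]}, {"grip": 0.55, "xyz": [-6, 0, 0], "angular": [0, 0, 0]}, {"grip": 0.55, "xyz": [-8, 0, 0], "angular": [0, 0, 0]}, {"grip": 0.55, "xyz": [-10, 0, 0], "angular": [0, 0, 0]}, {"grip": 0.55, "xyz": [-12, 0, 0], "angular": [0, 0, 0]}, {"grip": 0.55, "xyz": [-14, 0, 0], "angular": [0, 0, 0]}, {"grip": 0.55, "xyz": [-16, 0, 0], "angular": [0, 0, 0]}, {"grip": 0.55, "xyz": [-18, 0, 0], "angular": [0, 0, 0]}, {"grip": 0.55, "xyz": [-20, 0, 0], "angular": [0, 0, 0]}])

```text
time_s: 21.65
tcp_pos: [0.5708, 0.0634, 0.0535]
ee_rot: [[-0.088, -0.996, -0.0], [-0.996, 0.088, 0.0], [-0.0, 0.0, -1.0]]
wrist_force: [-1.1, -3.5, 0.2]
gripper_width: 0.553
gripper_force: 1.6
```

Emit:
move_arm(series=[{"grip": 0.55, "xyz": [-1, 0, 0], "angular": [0, 0, 0]}, {"grip": 0.55, "xyz": [-2, 0, 0], "angular": [0, 0, 0]}, {"grip": 0.55, "xyz": [-3, 0, 0], "angular": [0, 0, 0]}, {"grip": 0.55, "xyz": [-4, 0, 0], "angular": [0, 0, 0]}, {"grip": 0.55, "xyz": [-5, 0, 0], "angular": [0, 0, 0]}, {"grip": 0.55, "xyz": [-6, 0, 0], "angular": [0, 0, 0]}, {"grip": 0.55, "xyz": [-7, 0, 0], "angular": [0, 0, 0]}, {"grip": 0.55, "xyz": [-8, 0, 0], "angular": [0, 0, 0]}, {"grip": 0.55, "xyz": [-9, 0, 0], "angular": [0, 0, 0]}, {"grip": 0.55, "xyz": [-10, 0, 0], "angular": [0, 0, 0]}])

```text
time_s: 22.65
tcp_pos: [0.5717, 0.0732, 0.0535]
ee_rot: [[-0.088, -0.996, -0.0], [-0.996, 0.088, 0.0], [-0.0, 0.0, -1.0]]
wrist_force: [-2.2, -2.3, -1.7]
gripper_width: 0.548
gripper_force: 1.6
```

Emit:
move_arm(series=[{"grip": 0.55, "xyz": [-1, 0, 0], "angular": [0, 0, 0]}, {"grip": 0.55, "xyz": [-2, 0, 0], "angular": [0, 0, 0]}, {"grip": 0.55, "xyz": [-3, 0, 0], "angular": [0, 0, 0]}, {"grip": 0.55, "xyz": [-4, 0, 0], "angular": [0, 0, 0]}, {"grip": 0.55, "xyz": [-5, 0, 0], "angular": [0, 0, 0]}, {"grip": 0.55, "xyz": [-6, 0, 0], "angular": [0, 0, 0]}])

```text
time_s: 23.25
tcp_pos: [0.5722, 0.0792, 0.0535]
ee_rot: [[-0.088, -0.996, -0.0], [-0.996, 0.088, 0.0], [0.0, 0.0, -1.0]]
wrist_force: [-1.7, -4.1, -1.4]
gripper_width: 0.55
gripper_force: 1.5
```

```bash
python3 look.py p5; python3 - <<'E'
from station import r
import cv2
c=r.capture("side");cv2.imwrite("pics/s5.png",cv2.resize(c["img"][200:360,200:380][:,:,::-1],None,fx=3.5,fy=3.5,interpolation=cv2.INTER_CUBIC))
E
```

```text
(no output)
```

View pics/s5.png

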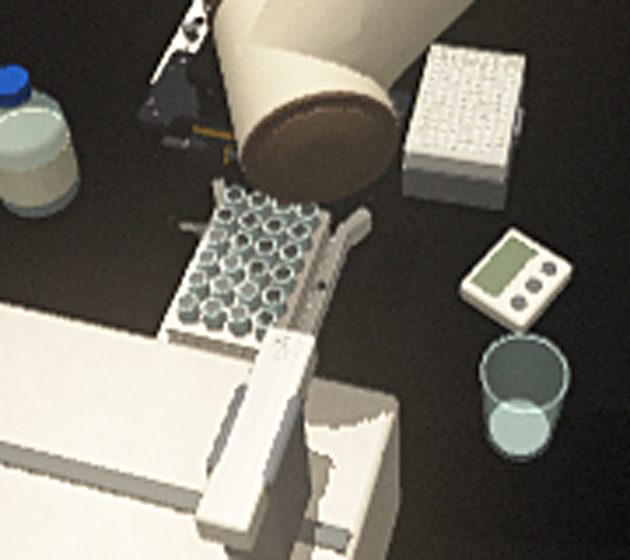

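The rack is square between the rails. The catch rod at (190,226) is pushed out, so the rack is riding on the catch. I'll feel forward in small steps.

Emit:
move_arm(series=[{"grip": 0.55, "xyz": [-1, 0, 0], "angular": [0, 0, 0]}, {"grip": 0.55, "xyz": [-2, 0, 0], "angular": [0, 0, 0]}, {"grip": 0.55, "xyz": [-3, 0, 0], "angular": [0, 0, 0]}, {"grip": 0.55, "xyz": [-4, 0, 0], "angular": [0, 0, 0]}, {"grip": 0.55, "xyz": [-4, 0, 0], "angular": [0, 0, 0]}])

```text
time_s: 23.85
tcp_pos: [0.5726, 0.0833, 0.0536]
ee_rot: [[-0.087, -0.996, 0.0], [-0.996, 0.087, 0.0], [-0.0, -0.0, -1.0]]
wrist_force: [-1.4, -2.4, -0.7]
gripper_width: 0.553
gripper_force: 1.2
```

Emit:
move_arm(series=[{"grip": 0.55, "xyz": [-1, 0, 0], "angular": [0, 0, 0]}, {"grip": 0.55, "xyz": [-2, 0, 0], "angular": [0, 0, 0]}, {"grip": 0.55, "xyz": [-3, 0, 0], "angular": [0, 0, 0]}, {"grip": 0.55, "xyz": [-3, 0, 0], "angular": [0, 0, 0]}])

```text
time_s: 24.25
tcp_pos: [0.5729, 0.0863, 0.0536]
ee_rot: [[-0.088, -0.996, 0.0], [-0.996, 0.088, 0.0], [-0.0, -0.0, -1.0]]
wrist_force: [-2.7, -2.8, -0.6]
gripper_width: 0.551
gripper_force: 1.3
```

Emit:
move_arm(series=[{"grip": 0.55, "xyz": [-1, 0, 0], "angular": [0, 0, 0]}, {"grip": 0.55, "xyz": [-2, 0, 0], "angular": [0, 0, 0]}, {"grip": 0.55, "xyz": [-3, 0, 0], "angular": [0, 0, 0]}, {"grip": 0.55, "xyz": [-3, 0, 0], "angular": [0, 0, 0]}])

```text
time_s: 24.65
tcp_pos: [0.5732, 0.0892, 0.0536]
ee_rot: [[-0.088, -0.996, 0.0], [-0.996, 0.088, 0.0], [-0.0, -0.0, -1.0]]
wrist_force: [-2.2, -2.7, 0.1]
gripper_width: 0.55
gripper_force: 1.4
```

Emit:
move_arm(series=[{"grip": 0.55, "xyz": [-1, 0, 0], "angular": [0, 0, 0]}, {"grip": 0.55, "xyz": [-2, 0, 0], "angular": [0, 0, 0]}, {"grip": 0.55, "xyz": [-3, 0, 0], "angular": [0, 0, 0]}, {"grip": 0.55, "xyz": [-3, 0, 0], "angular": [0, 0, 0]}])

```text
time_s: 25.05
tcp_pos: [0.5734, 0.0922, 0.0536]
ee_rot: [[-0.088, -0.996, 0.0], [-0.996, 0.088, 0.0], [-0.0, -0.0, -1.0]]
wrist_force: [-1.5, -2.6, -0.3]
gripper_width: 0.554
gripper_force: 1.5
```

Emit:
move_arm(series=[{"grip": 0.55, "xyz": [-1, 0, 0], "angular": [0, 0, 0]}, {"grip": 0.55, "xyz": [-2, 0, 0], "angular": [0, 0, 0]}, {"grip": 0.55, "xyz": [-2, 0, 0], "angular": [0, 0, 0]}])

```text
time_s: 25.35
tcp_pos: [0.5736, 0.0942, 0.0536]
ee_rot: [[-0.088, -0.996, 0.0], [-0.996, 0.088, 0.0], [-0.0, -0.0, -1.0]]
wrist_force: [-1.9, -2.2, -0.3]
gripper_width: 0.553
gripper_force: 1.5
```

Emit:
move_arm(series=[{"grip": 0.55, "xyz": [-1, 0, 0], "angular": [0, 0, 0]}, {"grip": 0.55, "xyz": [-2, 0, 0], "angular": [0, 0, 0]}, {"grip": 0.55, "xyz": [-2, 0, 0], "angular": [0, 0, 0]}])

```text
time_s: 25.65
tcp_pos: [0.5736, 0.0957, 0.0536]
ee_rot: [[-0.088, -0.996, -0.0], [-0.996, 0.088, -0.001], [0.001, 0.0, -1.0]]
wrist_force: [-1.6, -5.2, 1.2]
gripper_width: 0.549
gripper_force: 2.5
```

Force has risen to 5 N: the buffer is met at TCP y≈0.095. The snap is expected about 6 mm further on, so I'll go in 1 mm steps.

Emit:
move_arm(series=[{"grip": 0.55, "xyz": [-0.7, 0, 0], "angular": [0, 0, 0]}, {"grip": 0.55, "xyz": [-1.4, 0, 0], "angular": [0, 0, 0]}, {"grip": 0.55, "xyz": [-2, 0, 0], "angular": [0, 0, 0]}, {"grip": 0.55, "xyz": [-2, 0, 0], "angular": [0, 0, 0]}])

```text
time_s: 26.05
tcp_pos: [0.5736, 0.0971, 0.0536]
ee_rot: [[-0.088, -0.996, -0.001], [-0.996, 0.088, -0.001], [0.001, 0.001, -1.0]]
wrist_force: [-1.7, -6.0, 0.9]
gripper_width: 0.548
gripper_force: 3.5
```

Emit:
move_arm(series=[{"grip": 0.55, "xyz": [-0.5, 0, 0], "angular": [0, 0, 0]}, {"grip": 0.55, "xyz": [-1, 0, 0], "angular": [0, 0, 0]}, {"grip": 0.55, "xyz": [-1.5, 0, 0], "angular": [0, 0, 0]}, {"grip": 0.55, "xyz": [-1.5, 0, 0], "angular": [0, 0, 0]}])

```text
time_s: 26.45
tcp_pos: [0.5737, 0.0981, 0.0535]
ee_rot: [[-0.088, -0.996, -0.001], [-0.996, 0.088, -0.002], [0.002, 0.001, -1.0]]
wrist_force: [-1.2, -8.0, 0.4]
gripper_width: 0.551
gripper_force: 4.1
```

Emit:
move_arm(series=[{"grip": 0.55, "xyz": [-0.5, 0, 0], "angular": [0, 0, 0]}, {"grip": 0.55, "xyz": [-1, 0, 0], "angular": [0, 0, 0]}, {"grip": 0.55, "xyz": [-1.5, 0, 0], "angular": [0, 0, 0]}, {"grip": 0.55, "xyz": [-1.5, 0, 0], "angular": [0, 0, 0]}])

```text
time_s: 26.85
tcp_pos: [0.5737, 0.0992, 0.0536]
ee_rot: [[-0.089, -0.996, -0.002], [-0.996, 0.089, -0.002], [0.003, 0.002, -1.0]]
wrist_force: [-1.4, -10.2, 1.2]
gripper_width: 0.551
gripper_force: 4.8
```

Emit:
move_arm(series=[{"grip": 0.55, "xyz": [-0.5, 0, 0], "angular": [0, 0, 0]}, {"grip": 0.55, "xyz": [-1, 0, 0], "angular": [0, 0, 0]}, {"grip": 0.55, "xyz": [-1, 0, 0], "angular": [0, 0, 0]}])

```text
time_s: 27.15
tcp_pos: [0.5737, 0.0999, 0.0536]
ee_rot: [[-0.089, -0.996, -0.002], [-0.996, 0.089, -0.003], [0.003, 0.002, -1.0]]
wrist_force: [-0.7, -10.4, 1.5]
gripper_width: 0.553
gripper_force: 5.2
```

Emit:
move_arm(series=[{"grip": 0.55, "xyz": [-0.4, 0, 0], "angular": [0, 0, 0]}, {"grip": 0.55, "xyz": [-0.8, 0, 0], "angular": [0, 0, 0]}, {"grip": 0.55, "xyz": [-0.8, 0, 0], "angular": [0, 0, 0]}])

```text
time_s: 27.45
tcp_pos: [0.5738, 0.1005, 0.0536]
ee_rot: [[-0.089, -0.996, -0.002], [-0.996, 0.089, -0.003], [0.003, 0.002, -1.0]]
wrist_force: [-0.7, -11.0, 1.7]
gripper_width: 0.554
gripper_force: 5.6
```

Emit:
move_arm(series=[{"grip": 0.55, "xyz": [-0.4, 0, 0], "angular": [0, 0, 0]}, {"grip": 0.55, "xyz": [-0.8, 0, 0], "angular": [0, 0, 0]}, {"grip": 0.55, "xyz": [-0.8, 0, 0], "angular": [0, 0, 0]}])

```text
time_s: 27.75
tcp_pos: [0.5743, 0.1015, 0.0536]
ee_rot: [[-0.088, -0.996, -0.001], [-0.996, 0.088, -0.003], [0.003, 0.001, -1.0]]
wrist_force: [-0.7, -10.9, 0.2]
gripper_width: 0.544
gripper_force: 5.4
```

Emit:
move_arm(series=[{"grip": 0.55, "xyz": [-0.3, 0, 0], "angular": [0, 0, 0]}, {"grip": 0.55, "xyz": [-0.6, 0, 0], "angular": [0, 0, 0]}, {"grip": 0.55, "xyz": [-0.6, 0, 0], "angular": [0, 0, 0]}])

```text
time_s: 28.05
tcp_pos: [0.5743, 0.1019, 0.0536]
ee_rot: [[-0.088, -0.996, -0.002], [-0.996, 0.088, -0.003], [0.003, 0.001, -1.0]]
wrist_force: [-0.2, -11.2, 0.6]
gripper_width: 0.546
gripper_force: 5.7
```

```bash
python3 look.py p6; python3 - <<'E'
from station import r
import cv2,numpy as np
c=r.capture("side");a=cv2.resize(c["img"][235:285,235:275][:,:,::-1],None,fx=8,fy=8,interpolation=cv2.INTER_CUBIC)
b=cv2.imread("pics/s5.png");b=cv2.resize(b,None,fx=1/3.5,fy=1/3.5);b=cv2.resize(b[35:85,35:75],None,fx=8,fy=8,interpolation=cv2.INTER_CUBIC)
cv2.imwrite("pics/cmp.png",np.hstack([b,a]))
E
```

```text
(no output)
```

View pics/cmp.png

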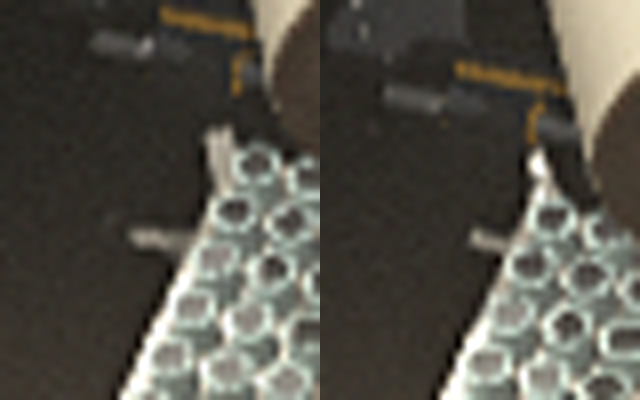

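The catch rod tip has pulled back from x≈130 to x≈150 (470 − 320), about 2.5 image px or 5–6 mm. That fits the catch having snapped out. I'll ease off slowly, then confirm.

Emit:
move_arm(series=[{"grip": 0.55, "xyz": [1, 0, 0], "angular": [0, 0, 0]}, {"grip": 0.55, "xyz": [2, 0, 0], "angular": [0, 0, 0]}, {"grip": 0.55, "xyz": [3, 0, 0], "angular": [0, 0, 0]}, {"grip": 0.55, "xyz": [4, 0, 0], "angular": [0, 0, 0]}, {"grip": 0.55, "xyz": [5, 0, 0], "angular": [0, 0, 0]}, {"grip": 0.55, "xyz": [6, 0, 0], "angular": [0, 0, 0]}, {"grip": 0.55, "xyz": [6, 0, 0], "angular": [0, 0, 0]}])

```text
time_s: 28.85
tcp_pos: [0.5751, 0.0991, 0.0541]
ee_rot: [[-0.087, -0.996, 0.003], [-0.996, 0.087, 0.001], [-0.002, -0.003, -1.0]]
wrist_force: [0.1, 0.0, -0.9]
gripper_width: 0.555
gripper_force: 0.0
```

Force is zero at a depth where the buffer would still be pushing the rack out, so the catch is holding it. Moving clear.

Emit:
move_arm(series=[{"grip": 0.55, "xyz": [8, 0, 0], "angular": [0, 0, 0]}, {"grip": 0.55, "xyz": [25, 0, 0], "angular": [0, 0, 0]}, {"grip": 0.55, "xyz": [50, 0, 0], "angular": [0, 0, 0]}, {"grip": 0.55, "xyz": [75, 0, -20], "angular": [0, 0, 0]}, {"grip": 0.55, "xyz": [95, 0, -60], "angular": [0, 0, 0]}, {"grip": 0.55, "xyz": [125, 0, -95], "angular": [0, 0, 0]}, {"grip": 0.55, "xyz": [160, 0, -120], "angular": [0, 0, 0]}, {"grip": 0.55, "xyz": [195, 0, -140], "angular": [0, 0, 0]}, {"grip": 0.55, "xyz": [225, 0, -150], "angular": [0, 0, 0]}, {"grip": 0.55, "xyz": [240, 0, -150], "angular": [0, 0, 0]}])

```text
time_s: 29.85
tcp_pos: [0.5528, -0.144, 0.2056]
ee_rot: [[-0.091, -0.996, 0.004], [-0.996, 0.091, -0.0], [-0.0, -0.004, -1.0]]
wrist_force: [-0.1, 0.6, -0.3]
gripper_width: 0.55
gripper_force: 0.0
```

```bash
python3 look.py p7
```

```text
(no output)
```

View pics/p7.png

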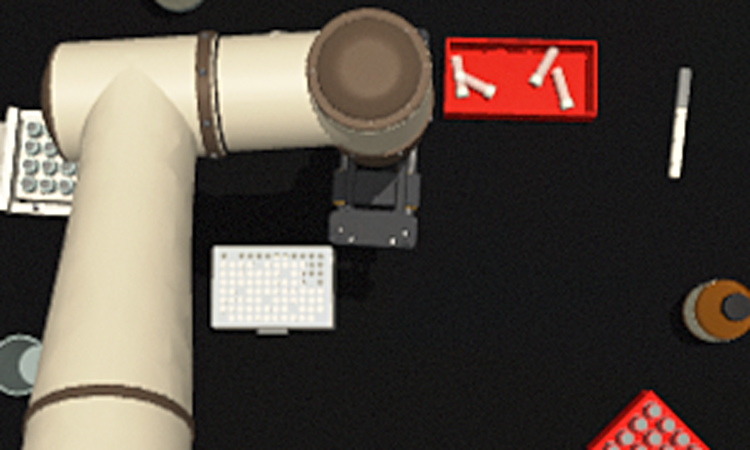

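The rack stands against the buffer at the back of the bay, tip box, tray and pen are unmoved, and the gripper is clear above the bench at (375,200).

Emit:
move_arm(series=[{"grip": 0.55, "xyz": [0, 0, 0], "angular": [0, 0, 0]}, {"grip": 0.55, "xyz": [0, 0, 0], "angular": [0, 0, 0]}, {"grip": 0.55, "xyz": [0, 0, 0], "angular": [0, 0, 0]}])

```text
time_s: 30.2
tcp_pos: [0.5527, -0.14, 0.2028]
ee_rot: [[-0.086, -0.996, -0.001], [-0.996, 0.086, 0.0], [-0.0, 0.001, -1.0]]
wrist_force: [0.1, 0.9, 0.2]
gripper_width: 0.547
gripper_force: 0.0
```

```bash
python3 -c "
from station import r
print(r.finish_job())"
```

```text
the job is handed in; nothing more can be done
None
```

I pushed the rack into the bay until the catch snapped out behind it, with a highest read push of about 11 N, then moved the arm clear and handed the job in at 30.2 s; no obstacle looked touched or moved in any picture I took, and the hand-in gave no verdict.

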